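# Park the reagent jar and flip its dock's tag to 'in'

## Robot

A 6-joint arm with a two-finger parallel gripper is mounted at the origin on a cart in front of the work surface, level with it; the furniture and walls round the work are solid. World frame = base frame: x ahead of the robot, y to its left, z up, the work surface at z = 0. Lengths are in mm, angles in rad, forces in N, time in s.
With the tool pointing down it reaches from about 300 to 775 mm from the base axis. Payload 14.6 kg.
Tool frame: the origin (TCP) lies at the very end of the fingers, on their centre line; the grasp point (between the pads) lies 19 mm behind it (bot.grip_point_offset is the distance from the TCP to the grasp point, in mm); z points along the fingers, y is the direction in which the jaws open and shut (so a half turn about z gives the same grasp; the last joint's range is limited). The gripper opens to 94 mm and grips with 3 to 60 N. Pads are 16 mm wide; open, the fingers measure 119 mm over their backs; the gripper's body (75 mm by 177 mm) begins 78 mm behind the grasp point.
Start: joints at [1.052, 0.3, 1.521, -0, 1.321, -0.067], TCP at [240.118, 494.806, 205.446] pointing down, gripper open.
Joint ranges: [-3.03, 3.03], [-0.79, 2.21], [0.23, 2.52], [-1.04, 4.18], [0, 3.07], [-2.55, 2.55]. Speed limits (rad/s): [2.22, 2.22, 2.57, 3.14, 3.14, 3.14].

## Interface

Orientations are given as a rotation vector (axis times angle).
In Python, from cell import bot gives the robot as it stands. The module is installed in compiled form; this text tells all that it offers.
- The arm moves only by the tool arm_command, never from a script. Its argument "deltas" is a list of rows, each a list of 5 numbers: the shift along the tool's x, y, z in m, then the turn about the tool's z in rad, then the opening in per cent of the stroke, from 0 (shut) to 100 (fully open). A call has 1 to 8 rows; each row shifts and turns the pose as measured when the row begins, along the tool's axes as they then stand; what a row does not reach is not made up. A row lasts 1/8 s, in which the tool goes at most 62.5 mm and 10.7 degrees, less where a joint would pass 70% of its speed; a pose out of reach is approached as far as the arm can. A call is refused whole if a number of a shift passes 0.0625 or a number of a turn 0.188, either way. A call with a gripper value outside its range is refused whole. The fingers move at their own pace and stop on an object; the grip force is fixed at half the most. Time passes only in rows, so rows that do not move let the fingers close. It gives the time, the measured TCP pose, the force and the opening at its end, in the units of the state.
- bot.state(): the state, without advancing time (a new reading comes with each control period).
- bot.capture(name): name is "scene" or "top" or "wrist"; returns a dict with "pixels" (384x512x3 uint8, red, green, blue), "fx", "fy", "cx", "cy" (pixels), "world_from_camera" (4x4, takes a point from camera to world coordinates); the wrist camera has in their place "mount" (4x4, takes a point from camera to tool coordinates, whose origin is the TCP and whose axes are the flange's). Camera axes: x right, y down, z forward; pixel columns grow to the right and rows downward; lengths in mm; the calibration is good to about 2 mm. A picture is of the moment at which its call begins: read the wrist's pose just before it. There is no depth.
- bot.sign_off(): hands the job in, once; it reports no verdict.
The state is a dict: "clock": time; "joint_positions": joint angles; "dq": joint speeds; "tau": joint torques, N m; "tcp_pos": TCP position; "eef_rot": TCP orientation; "contact_force": force on the tool from outside, world axes, zero at the start; "ft_torque": the same for the moment, N m; "grip_width": finger opening in mm.
Only numpy, scipy, OpenCV 4.12 (cv2) and the standard library are available. Lean on these libraries where they do the work, as an engineer would, in place of code of your own. Each camera call takes 0.05 s, during which the arm holds its last target.

## Task

One reagent jar has been left out on the worktop. Without gripping or lifting it, push it gently and upright along the worktop into the empty dock until it rests against the back stop; then, with the fingertips, flip that dock's hinged tag right over towards the back until it lies flat again and shows its solid disc, like the tags of the two occupied docks. Leave the other jars, their tags and everything else on the bench as they are.

Things in the scene. Friction and masses are not known exactly. Their poses are not given: they have to be found in the camera images.
- jar_3: the pale cream jar with a white screw cap left out on the worktop: round, 45 mm diameter up to 61 mm high, then a 39 mm cap, 82 mm high in all, 60 to 130 g. Origin at the centre of its underside, z up. It stands free in front of (on the robot's side of) the row of docks or to the right of it, and slides on the worktop.
- dock_3: the empty dock, one of three alike grey plastic docks in a row, in any order, fixed to the worktop; about 135 mm wide, 90 deep, 67 high. Origin on the worktop; x points from its open front to its back, y to its left seen from the front, z up. Its right half is a jar bay, its left half a hinged tag.
- bay_3 (a point): empty dock: where the centre of a parked jar's underside belongs (dock x 0, y -31 mm; axes as the dock's). The bay has no floor: 51 mm between cheeks 5 mm thick, 34 high; back stop 22.5 mm behind this point, 44 high. The cheeks begin 5 mm before this point and flare to a mouth about 70 mm wide 22 mm before it, so half of a parked jar sticks out of the front
- tag_3_hinge (a point): empty dock: middle of the tag's hinge line (dock x -12, y 42, z 58 mm; axes as the dock's); the hinge runs along y. Grey ears 4 mm thick stand 22.5 mm left and right of it, 67 mm high, 24 mm deep (18 at the top), on a foot 10 mm high that spans dock x -18 to 29 mm
- tag_3_tip (a point): middle of the free edge of the empty dock's tag, 50 mm from the hinge line. The tag is a white plate 36 mm wide, 4 thick, its middle plane through the hinge line; its free part overhangs the front with only the worktop below. One face has a raised black open ring (jar out), the other a raised black solid disc (jar in), 24 mm wide, 1 mm high
- tag_3 (a joint): angle of the empty dock's tag (rad): 0 = lying level towards the front, ring up; pi/2 = upright; pi = lying level towards the back, disc up (stops at 0 and pi). At the start about 0 to 0.12. A friction hinge (0.05 N m): the tag stays wherever it is left and needs about 1 N at its free edge
- jar_1: a like jar, white, 45 mm diameter, 80 mm high, parked in dock 1 (origin at the centre of its underside)
- jar_2: a like jar, white, 45 mm diameter, 80 mm high, parked in dock 2 (origin at the centre of its underside)
- dock_1: occupied dock, shape and axes as dock_3
- dock_2: occupied dock, shape and axes as dock_3
- tag_1 (a joint): angle of the tag of dock 1, as for tag_3; at the start about pi (disc up)
- tag_2 (a joint): angle of the tag of dock 2, as for tag_3; at the start about pi (disc up)
- wash_bottle: bystander: the soft wash bottle, 74 mm wide, 216 mm high with a bent spout, behind the docks
- beaker: bystander: an empty clear plastic beaker, 61 mm wide, 74 mm high, behind the docks
- weigh_boat: bystander: a shallow white square weighing boat, 57 mm, 16 mm high
- spatula: bystander: a thin spatula 187 mm long, lying on the worktop
- beaker_small: bystander: a small empty clear plastic beaker, 46 mm wide, 49 mm high
- pipette_bulb: bystander: a rubber pipette bulb, 53 mm wide, 80 mm high
- bay_1 (a point): parked place in dock 1, as bay_3
- bay_2 (a point): parked place in dock 2, as bay_3
There are look-alikes about, which are no part of the job. Leave any orange look-alike of the jar_2 alone.

How it is judged:
By the outcome, as a careful person would: the job done as asked, in the order asked, and still so for the second after the job is handed in, with the robot touching nothing.
It also fails if it takes over 66 s, if anything falls off the work surface, if the arm or the gripper's body presses on something with over 40 N, if the wrist force passes 120 N, or if a joint passes its speed limit or range.

## Working session

There is one attempt and no reset: what is moved stays moved. The work goes in short steps, Python scripts to look and compute and a tool call to move; the robot and the scene stay as the last step left them, time stands still between calls to the robot, and variables do not carry over. Pictures are saved under pics/ and viewed, and the job is handed in when it is done.

Besides the shell and the picture viewer there is one more tool, called after ">>>" as name(argument=value, ...), one argument or row to a line, values as JSON. arm_command: Moves the arm, as the interface text tells. Its arguments: {"type":"object","properties":{"deltas":{"type":"array"}},"required":["deltas"]}

```bash
mkdir -p pics; cat > h.py <<'E'
import numpy as np,cv2
from cell import bot
def snap(n,f):
    s=bot.state(); c=bot.capture(n); np.savez(f'pics/{f}.npz',**{k:v for k,v in c.items()},tcp=s['tcp_pos'],rot=s['eef_rot'])
    cv2.imwrite(f'pics/{f}.png',c['pixels'][:,:,::-1]); return c
def W(f):
    c=np.load(f'pics/{f}.npz')
    if 'world_from_camera' in c: return c,c['world_from_camera']
    T=np.eye(4);T[:3,:3]=cv2.Rodrigues(np.array(c['rot'],float))[0];T[:3,3]=c['tcp'];return c,T@c['mount']
def ray(f,u,v):
    c,T=W(f); d=T[:3,:3]@np.array([(u-c['cx'])/c['fx'],(v-c['cy'])/c['fy'],1]);return T[:3,3],d
def onz(f,u,v,z):
    o,d=ray(f,u,v);return (o+d*(z-o[2])/d[2]).round(1)
def proj(f,p):
    c,T=W(f);q=np.linalg.inv(T)@np.append(p,1);return (q[0]/q[2]*c['fx']+c['cx']).round(1),(q[1]/q[2]*c['fy']+c['cy']).round(1)
def crop(f,x0,y0,x1,y1,k,out):
    im=cv2.imread(f'pics/{f}.png')[y0:y1,x0:x1];cv2.imwrite(f'pics/{out}.png',cv2.resize(im,None,fx=k,fy=k,interpolation=cv2.INTER_CUBIC))
E
python3 - <<'E'
from h import *
print(bot.state())
for n in('scene','top','wrist'):
    c=snap(n,n+'0'); print(n,c['fx'],c['cx'],c['cy'],c.get('world_from_camera',c.get('mount')))
E
```

```text
{'clock': 0.0, 'joint_positions': array([ 1.05238579e+00,  3.00456500e-01,  1.52157686e+00, -5.69765549e-06,
        1.32070440e+00, -6.65886043e-02]), 'dq': array([ 1.36694122e-04, -8.10021084e-05, -1.61223835e-03,  4.97526159e-04,
        1.15307247e-03,  1.27720561e-05]), 'tau': array([ 1.50353237e-03, -5.31818891e+01, -3.52721822e+01,  7.08759623e-02,
        2.45482719e-02, -1.26938030e-04]), 'tcp_pos': array([240.0009665 , 494.58155237, 204.89612695]), 'eef_rot': array([-7.03623721e-01, -3.06144962e+00,  1.72465716e-03]), 'contact_force': array([ 0.31599079, -0.12165288,  0.17990923]), 'ft_torque': array([-0.00069918,  0.03547823, -0.00869039]), 'grip_width': 93.66697424665426}
scene 354.93247471552974 259.1335262525727 193.64030844990114 [[ 7.67454152e-01 -3.93075998e-01  5.06463605e-01  6.08141528e+01]
 [-6.40922399e-01 -4.89204312e-01  5.91521445e-01 -5.53845634e+02]
 [ 1.52512969e-02 -7.78569458e-01 -6.27373092e-01  6.65994101e+02]
 [ 0.00000000e+00  0.00000000e+00  0.00000000e+00  1.00000000e+00]]
top 416.09538179516255 256.38546810453323 189.3458528799383 [[-1.00581854e-02 -9.98156211e-01  5.98582622e-02  4.86111490e+02]
 [-9.99777845e-01  1.11472805e-02  1.78885292e-02  8.53095425e+00]
 [-1.85228034e-02 -5.96650382e-02 -9.98046587e-01  1.32288012e+03]
 [ 0.00000000e+00  0.00000000e+00  0.00000000e+00  1.00000000e+00]]
wrist 285.57067084611316 259.1680668042459 193.45671287895385 [[ 8.81933908e-04 -9.58857967e-01 -2.83884875e-01  8.29221089e+01]
 [ 9.99999502e-01  9.78018011e-04 -1.96723732e-04 -2.36997288e-01]
 [ 4.66274638e-04 -2.83884560e-01  9.58858352e-01 -1.78781779e+02]
 [ 0.00000000e+00  0.00000000e+00  0.00000000e+00  1.00000000e+00]]
```

View pics/scene0.png

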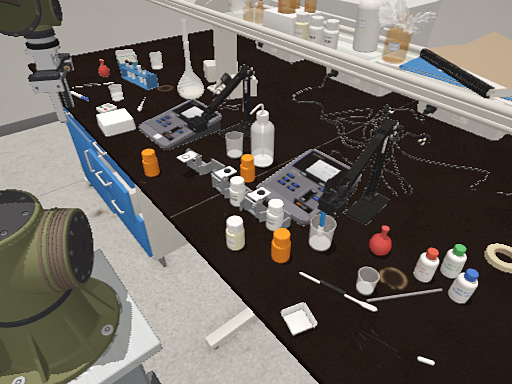

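View pics/top0.png

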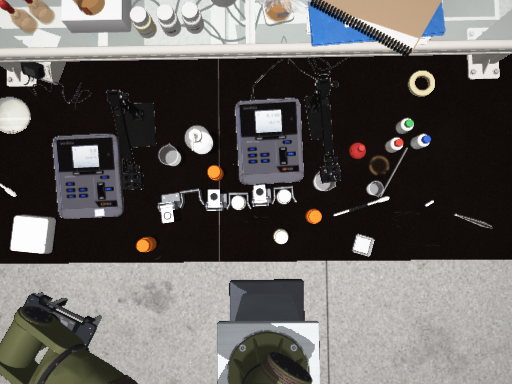

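View pics/wrist0.png

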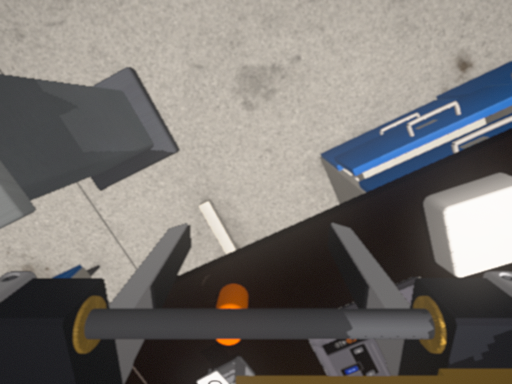

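```bash
python3 - <<'E'
from h import *
crop('top0',130,150,350,265,3.6,'c1'); crop('scene0',130,130,350,270,3.6,'c2')
E
```

```text
(no output)
```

View pics/c1.png

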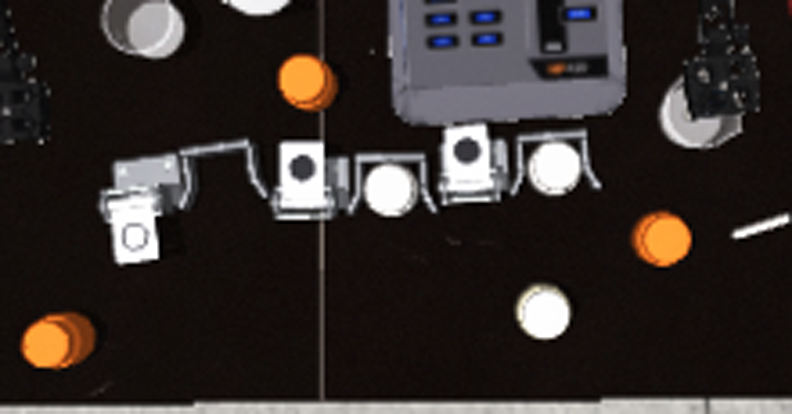

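View pics/c2.png

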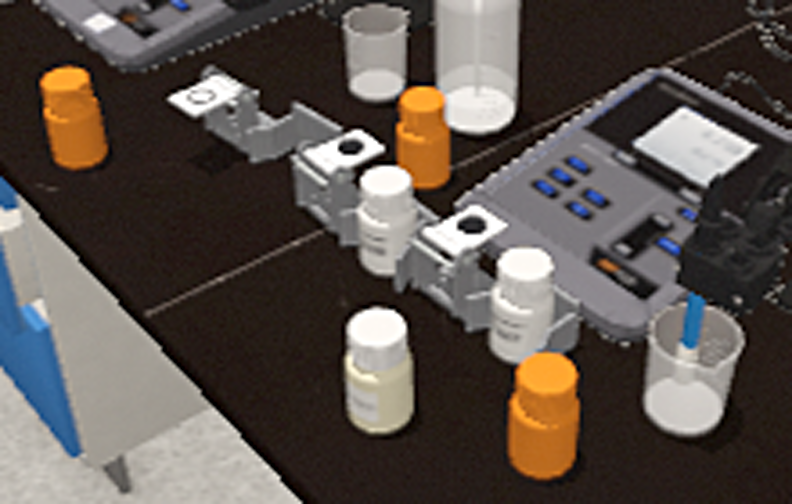

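```bash
python3 - <<'E'
from h import *
P=lambda x,y,z:onz('top0',130+x/3.6-.36,150+y/3.6-.36,z)
im=cv2.imread('pics/top0.png')
def blob(x0,y0,x1,y1,thr):
    m=(im[y0:y1,x0:x1].min(2)>thr).astype(np.uint8);n,l,s,c=cv2.connectedComponentsWithStats(m);i=1+np.argmax(s[1:,4]);
    ct=cv2.findContours((l==i).astype(np.uint8),cv2.RETR_EXTERNAL,cv2.CHAIN_APPROX_NONE)[0][0]
    return s[i],c[i]+[x0,y0],[r for r in [cv2.minAreaRect(ct)]]
b=blob(270,225,292,247,150);print(b,onz('top0',*b[1],82))
s=cv2.imread('pics/scene0.png')
b=blob(155,203,180,228,200);print(b);
r=b[2][0];bx=cv2.boxPoints(r)+[155,203];print([onz('top0',*p,60) for p in bx])
for n,a in dict(jar2=(390,189,80),jar1=(554,167,80),tipL=(117,264,60),tipR=(158,260,60),hL=(103,203,67),hR=(159,193,67),bwL=(183,152,44),bwR=(247,142,44),footL=(113,162,10),footR=(176,152,10),or_left=(46,344,80),or_mid=(302,80,80),or_r=(665,240,80),c3L=(183,205,34),c3R=(266,198,34)).items(): print(n,P(*a))
E
```

```text
(array([  4,   5,  14,  14, 154], dtype=int32), array([280.49350649, 236.58441558]), [((10.5, 11.5), (13.0, 13.0), 90.0)]) [419.4 -39.3  82. ]
(array([  5,   1,  14,  19, 187], dtype=int32), array([166.99465241, 212.90909091]), [((12.274564743041992, 10.034683227539062), (17.9427490234375, 12.544718742370605), 81.25383758544922)])
[array([517. , 326.3,  60. ]), array([522.4, 288.4,  60. ]), array([468.4, 279.9,  60. ]), array([463. , 317.7,  60. ])]
jar2 [523.   86.2  80. ]
jar1 [539.8 -50.1  80. ]
tipL [462.7 318.6  60. ]
tipR [465.7 283.9  60. ]
hL [514.1 328.9  67. ]
hR [522.  281.6  67. ]
bwL [557.6 266.   44. ]
bwR [565.6 211.   44. ]
footL [551.4 334.8  10. ]
footR [559.6 279.1  10. ]
or_left [397.5 372.6  80. ]
or_mid [614.7 159.1  80. ]
or_r [ 478.4 -140.8   80. ]
c3L [512.4 268.   34. ]
c3R [517.7 196.2  34. ]
```

```bash
python3 - <<'E'
from h import *
crop('top0',50,80,230,230,4,'c3'); crop('scene0',120,55,300,190,4,'c4')
th=.147;R=np.array([[np.cos(th),-np.sin(th),0],[np.sin(th),np.cos(th),0],[0,0,1]])
O=np.array([536,265.5,0])
s=cv2.imread('pics/scene0.png')
for n,p in dict(bay=(0,-31,0),hL=(-12,66,67),hR=(-12,18,67),tipL=(-62,60,60),tipR=(-62,24,60),bwL=(22.5,-5,44),bwR=(22.5,-57,44),mL=(-22,4,34),mR=(-22,-66,34)).items():
    q=O+R@np.array(p);u=proj('scene0',q);print(n,q.round(1),u, proj('top0',q));s[int(round(u[1])),int(round(u[0]))]=(0,0,255)
u=proj('scene0',(419.4,-39.3,82));print(u);s[int(u[1]),int(u[0])]=(0,0,255)
u=proj('scene0',(419.4,-39.3,0));print(u)
cv2.imwrite('pics/m.png',s);crop('m',150,130,300,260,5,'m1')
E
```

```text
bay [540.5 234.8   0. ] (np.float64(212.7), np.float64(176.0)) (np.float64(193.0), np.float64(197.8))
hL [514.5 329.   67. ] (np.float64(187.7), np.float64(148.4)) (np.float64(158.2), np.float64(205.9))
hR [521.5 281.5  67. ] (np.float64(197.7), np.float64(153.9)) (np.float64(173.8), np.float64(203.4))
tipL [465.9 315.8  60. ] (np.float64(176.6), np.float64(157.2)) (np.float64(163.1), np.float64(221.9))
tipR [471.2 280.2  60. ] (np.float64(184.0), np.float64(161.6)) (np.float64(174.8), np.float64(220.1))
bwL [559.  263.8  44. ] (np.float64(211.5), np.float64(158.5)) (np.float64(181.2), np.float64(191.4))
bwR [566.6 212.4  44. ] (np.float64(222.8), np.float64(164.8)) (np.float64(197.8), np.float64(188.8))
mL [513.7 266.2  34. ] (np.float64(199.2), np.float64(165.8)) (np.float64(181.0), np.float64(206.2))
mR [523.9 197.   34. ] (np.float64(214.4), np.float64(174.7)) (np.float64(203.3), np.float64(202.6))
(np.float64(232.7), np.float64(219.5))
(np.float64(233.7), np.float64(243.1))
```

View pics/m1.png

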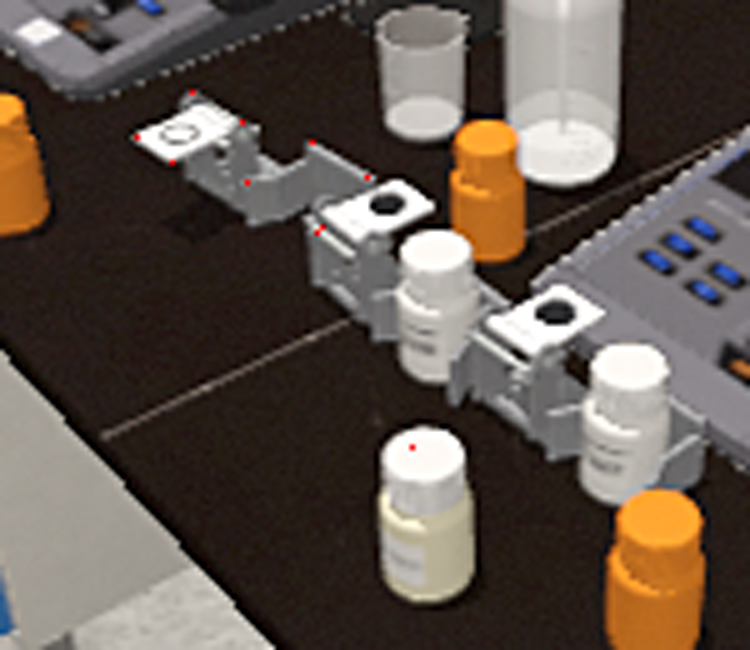

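View pics/c3.png

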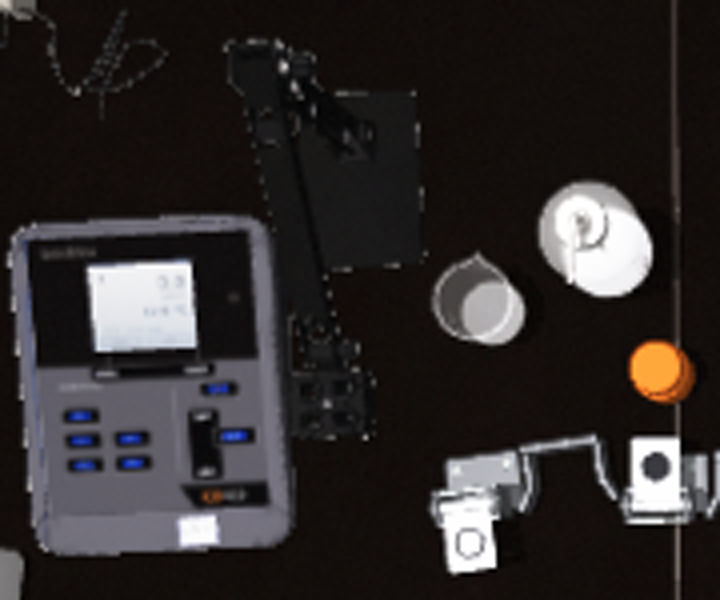

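View pics/c4.png

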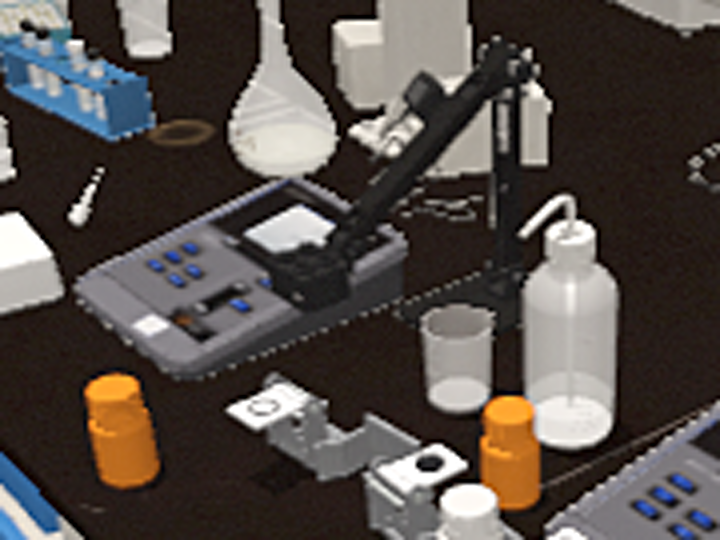

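>>> arm_command(
  deltas=[
    [0, 0, 0, 0.18, 100],
    [0, 0, 0, 0.18, 60],
    [0, 0, 0, 0.18, 28],
    [0, 0, 0, 0.18, 28],
    [0, 0, 0, 0.18, 28],
    [0, 0, 0, 0.18, 28],
    [0, 0, 0, 0.18, 28],
  ],
)

```text
clock: 1.02
tcp_pos: [239.6, 493.9, 203.2]
eef_rot: [2.411, 2.011, -0.007]
contact_force: [-0.3, 0.2, -0.8]
grip_width: 37.4
```

```bash
cat >> h.py <<'E'
def st():
    s=bot.state();R=cv2.Rodrigues(np.array(s['eef_rot'],float))[0];h=np.arctan2(R[1,0],R[0,0])
    print('t',round(s['clock'],2),'tcp',s['tcp_pos'].round(1),'head',round(h,4),'tilt',R[:2,2].round(3),'F',s['contact_force'].round(1),'w',round(s['grip_width'],1),'q6',s['joint_positions'][5].round(2));return s,R,h
def to(x,y,z,head=None):
    s,R,h=st();d=R.T@(np.array([x,y,z])-s['tcp_pos']);print('delta tool',d.round(1), None if head is None else round(h-head,3))
def tri(a,b):
    (o,d),(p,e)=a,b;d=d/np.linalg.norm(d);e=e/np.linalg.norm(e)
    t=np.linalg.lstsq(np.c_[d,-e],p-o,rcond=None)[0];A=o+t[0]*d;B=p+t[1]*e;return ((A+B)/2).round(1),np.linalg.norm(A-B).round(1)
E
python3 - <<'E'
from h import *
print('jar',tri(ray('top0',280.49,236.58),ray('scene0',234.8,221)))
print('blk',tri(ray('top0',134,180),ray('scene0',195,121)))
to(410,-105,205,1.43)
E
```

```text
jar (array([421.2, -41. ,  77. ]), np.float64(5.0))
blk (array([587.8, 389.9, 114.7]), np.float64(5.3))
t 1.02 tcp [239.6 493.9 203.2] head 1.3902 tilt [-0.002 -0.004] F [-0.3  0.2 -0.8] w 37.4 q6 1.23
delta tool [-5.586e+02  2.752e+02  2.000e-01] -0.04
```

>>> arm_command(
  deltas=[
    [-0.055, 0.027, 0, -0.04, 28],
    [-0.055, 0.027, 0, 0, 28],
    [-0.055, 0.027, 0, 0, 28],
    [-0.055, 0.027, 0, 0, 28],
    [-0.055, 0.027, 0, 0, 28],
    [-0.055, 0.027, 0, 0, 28],
    [-0.055, 0.027, 0, 0, 28],
    [-0.055, 0.027, 0, 0, 28],
  ],
)

```text
clock: 2.02
tcp_pos: [388.9, 18.0, 203.9]
eef_rot: [2.367, 2.06, -0.008]
contact_force: [0.3, 0.4, -0.1]
grip_width: 26.2
```

```bash
python3 - <<'E'
from h import *
to(410,-105,205,1.43)
E
```

```text
t 2.02 tcp [388.9  18.  203.9] head 1.4324 tilt [-0.001 -0.006] F [ 0.3  0.4 -0.1] w 26.2 q6 0.1
delta tool [-118.9   37.9   -0.4] 0.002
```

>>> arm_command(
  deltas=[
    [-0.05, 0.016, 0, 0, 28],
    [-0.04, 0.013, 0, 0, 28],
    [-0.025, 0.008, 0, 0, 28],
    [0, 0, 0.02, 0, 28],
    [0, 0, 0, 0, 28],
  ],
)

```text
clock: 2.65
tcp_pos: [409.4, -109.2, 183.9]
eef_rot: [2.374, 2.053, -0.008]
contact_force: [0.8, -0.1, -0.1]
grip_width: 26.3
```

```bash
python3 - <<'E'
from h import *
to(410,-105,30,1.43);snap('wrist','w1')
E
```

```text
t 2.65 tcp [ 409.4 -109.2  183.9] head 1.4257 tilt [-0.002 -0.006] F [ 0.8 -0.1 -0.1] w 26.3 q6 -0.2
delta tool [5.200e+00 1.000e-01 1.538e+02] -0.004
```

View pics/w1.png

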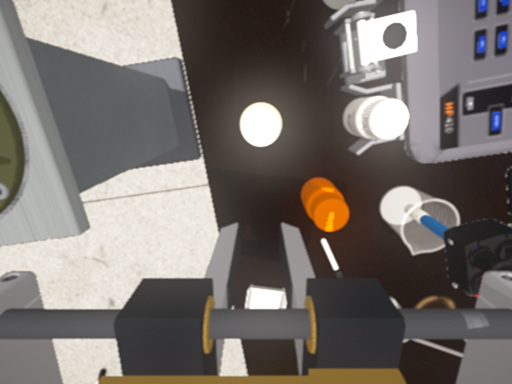

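```bash
python3 - <<'E'
from h import *
im=cv2.imread('pics/w1.png');m=(im[95:155,230:295].min(2)>140).astype(np.uint8);n,l,s,c=cv2.connectedComponentsWithStats(m);i=1+np.argmax(s[1:,4]);u=c[i]+[230,95];print(s[i],u,onz('w1',*u,82))
for p in((478.4,-140.8,80),(539.8,-50.1,80)):print(proj('w1',p))
E
```

```text
[  10    7   42   45 1505] [260.44252492 124.09900332] [420.4 -41.9  82. ]
(np.float64(328.4), np.float64(211.4))
(np.float64(385.9), np.float64(114.2))
```

>>> arm_command(
  deltas=[
    [0, 0, 0.05, 0, 28],
    [0, 0, 0.05, 0, 28],
    [0, 0, 0.04, 0, 28],
    [0, 0, 0.02, 0, 28],
    [0, 0, 0.008, 0, 28],
    [0, 0, 0, 0, 28],
  ],
)

```text
clock: 3.45
tcp_pos: [414.3, -109.6, 17.7]
eef_rot: [2.363, 2.052, 0.0]
contact_force: [0.7, -0.4, 0.9]
grip_width: 26.0
```

```bash
python3 - <<'E'
from h import *
to(420-26.4*.1446,-41.5-26.4*.9895,14,1.43)
E
```

```text
t 3.45 tcp [ 414.3 -109.6   17.7] head 1.4301 tilt [ 0.008 -0.009] F [ 0.7 -0.4  0.9] w 26.0 q6 -0.19
delta tool [41.9 -4.1  3.3] 0.0
```

>>> arm_command(
  deltas=[
    [0.015, -0.002, 0.002, 0.015, 28],
    [0.013, -0.001, 0.002, 0.015, 28],
    [0.01, -0.001, 0, 0, 28],
    [0.007, 0, 0, 0, 28],
    [0.007, 0, 0, 0, 28],
    [0.008, 0, 0, 0, 28],
  ],
)

```text
clock: 4.2
tcp_pos: [423.3, -48.6, 17.9]
eef_rot: [2.388, 2.011, 0.007]
contact_force: [-0.6, -1.4, -0.1]
grip_width: 26.2
```

```bash
python3 - <<'E'
from h import *
st();snap('wrist','w2')
E
```

```text
t 4.2 tcp [423.3 -48.6  17.9] head 1.3998 tilt [ 0.016 -0.011] F [-0.6 -1.4 -0.1] w 26.2 q6 -0.02
```

View pics/w2.png

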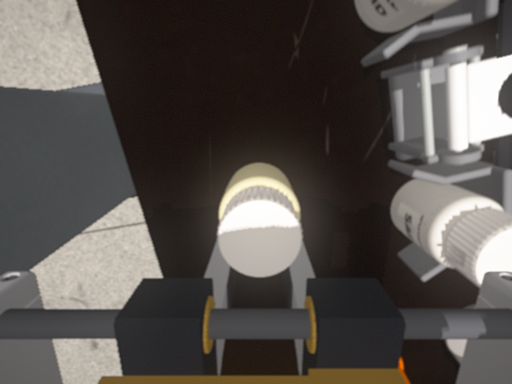

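>>> arm_command(
  deltas=[
    [0.008, 0, 0.001, -0.01, 28],
    [0.01, 0, 0.0, 0, 28],
    [0.011, 0, 0, 0, 28],
    [0.011, 0, 0, 0, 28],
    [0.011, 0, 0, 0, 28],
    [0.011, 0, 0, 0, 28],
    [0.011, 0, 0, 0, 28],
    [0.011, 0, 0, 0, 28],
  ],
)

```text
clock: 5.25
tcp_pos: [438.1, 40.2, 16.4]
eef_rot: [2.377, 2.024, 0.008]
contact_force: [-0.3, -4.2, 3.4]
grip_width: 26.5
```

```bash
python3 - <<'E'
from h import *
to(466-.16*26.4,224-26.1,16,1.41)
E
```

```text
t 5.25 tcp [438.1  40.2  16.4] head 1.4105 tilt [ 0.017 -0.012] F [-0.3 -4.2  3.4] w 26.5 q6 0.19
delta tool [159.5  -1.8  -1.1] 0.0
```

>>> arm_command(
  deltas=[
    [0.011, 0, 0, 0, 28],
    [0.011, 0, 0.0, 0, 28],
    [0.011, 0, 0, 0, 28],
    [0.011, 0, 0, 0, 28],
    [0.011, 0, 0, 0, 28],
    [0.011, 0, 0, 0, 28],
    [0.011, 0, 0, 0, 28],
    [0.011, 0, 0, 0, 28],
  ],
)

```text
clock: 6.25
tcp_pos: [453.0, 133.1, 15.5]
eef_rot: [2.377, 2.024, 0.007]
contact_force: [-1.5, -3.8, 3.9]
grip_width: 26.4
```

```bash
python3 - <<'E'
from h import *
to(466-.16*26.4,224-26.1,16,1.41);snap('wrist','w3')
E
```

```text
t 6.25 tcp [453.  133.1  15.5] head 1.4104 tilt [ 0.016 -0.012] F [-1.5 -3.8  3.9] w 26.4 q6 0.39
delta tool [65.3 -1.6 -1.1] 0.0
```

View pics/w3.png

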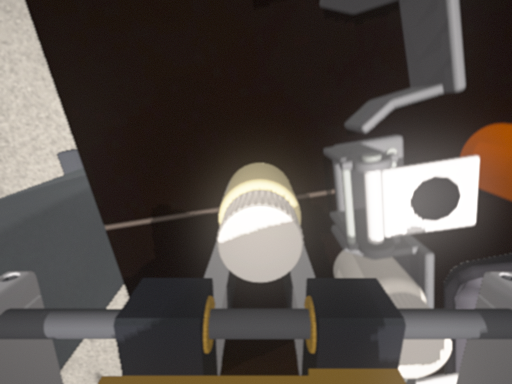

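>>> arm_command(
  deltas=[
    [0.01, 0, 0, 0, 28],
    [0.01, 0, 0.0, 0, 28],
    [0.01, 0, 0, 0, 28],
    [0.009, 0, 0, 0, 28],
    [0.008, 0, 0, 0, 28],
    [0.006, 0, 0, 0, 28],
    [0.003, 0, 0, 0, 28],
    [0, 0, 0, 0, 28],
  ],
)

```text
clock: 7.3
tcp_pos: [462.4, 193.4, 14.7]
eef_rot: [2.377, 2.024, 0.007]
contact_force: [1.3, -1.9, 2.5]
grip_width: 26.6
```

```bash
python3 - <<'E'
from h import *
to(466-.16*26.4,224-26.1,16,1.41);snap('wrist','w4');snap('top','t4')
E
```

```text
t 7.3 tcp [462.4 193.4  14.7] head 1.411 tilt [ 0.016 -0.012] F [ 1.3 -1.9  2.5] w 26.6 q6 0.51
delta tool [ 4.4 -1.3 -1.3] 0.001
```

View pics/w4.png

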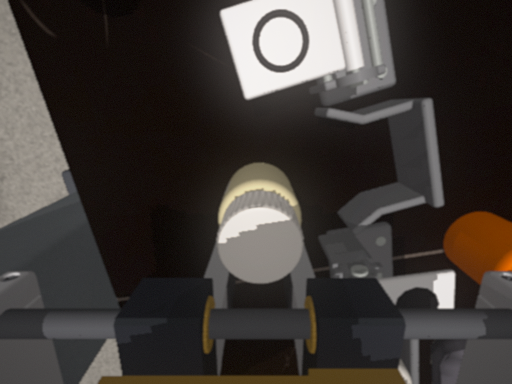

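```bash
python3 - <<'E'
from h import *
crop('w4',200,0,460,240,3,'c5')
th=.147;R=np.array([[np.cos(th),-np.sin(th),0],[np.sin(th),np.cos(th),0],[0,0,1]]);O=np.array([536,265.5,0])
im=cv2.imread('pics/c5.png')
for p in [(22.5,-5.5,44),(22.5,-56.5,44),(-22,4,34),(-22,-66,34),(-5,-5.5,34),(-5,-56.5,34),(-62,60,60),(-62,24,60),(-12,18,67)]:
    u=proj('w4',O+R@np.array(p));print(p,u);cv2.circle(im,(int((u[0]-200)*3+1),int(u[1]*3+1)),3,(0,0,255),-1)
cv2.imwrite('pics/c5.png',im)
E
```

```text
(22.5, -5.5, 44) (np.float64(427.6), np.float64(106.1))
(22.5, -56.5, 44) (np.float64(439.8), np.float64(198.0))
(-22, 4, 34) (np.float64(332.0), np.float64(114.5))
(-22, -66, 34) (np.float64(358.3), np.float64(228.4))
(-5, -5.5, 34) (np.float64(366.5), np.float64(122.0))
(-5, -56.5, 34) (np.float64(383.1), np.float64(206.3))
(-62, 60, 60) (np.float64(221.4), np.float64(10.7))
(-62, 24, 60) (np.float64(249.0), np.float64(99.8))
(-12, 18, 67) (np.float64(368.9), np.float64(75.6))
```

View pics/c5.png

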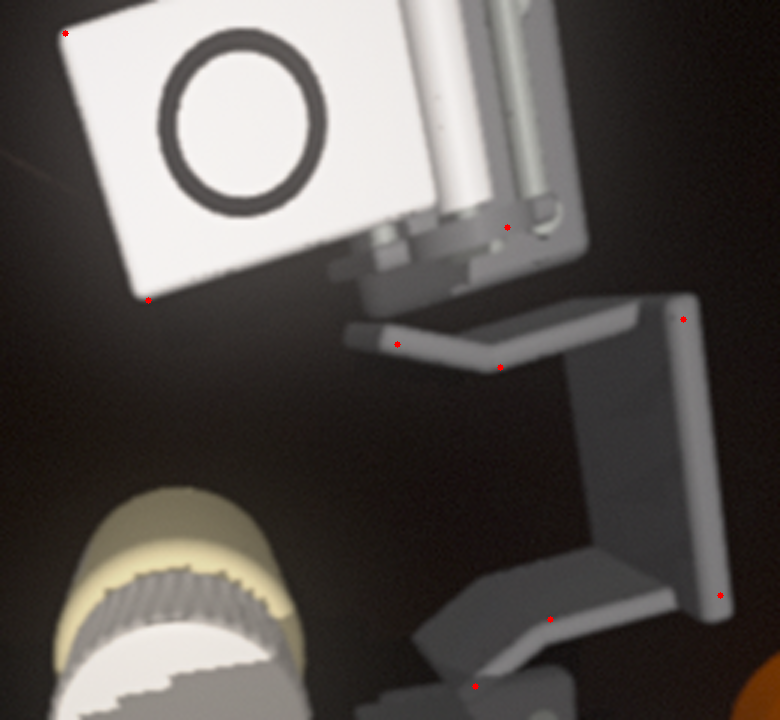

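>>> arm_command(
  deltas=[
    [-0.02, 0, 0, 0, 28],
    [-0.02, -0.01, -0.005, 0, 28],
    [0, -0.03, -0.005, 0.18, 28],
    [0, -0.02, 0, 0.18, 28],
    [0, 0, 0, 0.18, 28],
    [0, 0, 0, 0.18, 28],
    [0, 0, 0, 0.18, 28],
    [0, 0, 0, 0.18, 28],
  ],
)

```text
clock: 8.4
tcp_pos: [392.3, 158.0, 23.0]
eef_rot: [3.094, 0.458, 0.018]
contact_force: [-0.2, 0.2, 0.0]
grip_width: 26.2
```

```bash
python3 - <<'E'
from h import *
to(407,215,16,.147)
E
```

```text
t 8.4 tcp [392.3 158.   23. ] head 0.2938 tilt [ 0.013 -0.012] F [-0.2  0.2  0. ] w 26.2 q6 1.6
delta tool [ 30.5 -50.4   6.6] 0.147
```

>>> arm_command(
  deltas=[
    [0, 0, 0, 0.147, 28],
    [0.005, -0.02, 0, 0, 28],
    [0.005, -0.02, 0, 0, 28],
    [0.005, -0.012, 0.004, 0, 28],
    [0, 0, 0.003, 0, 28],
  ],
)

```text
clock: 9.02
tcp_pos: [399.3, 207.9, 14.7]
eef_rot: [3.122, 0.211, 0.018]
contact_force: [0.3, -0.7, 0.2]
grip_width: 26.4
```

```bash
cat >> h.py <<'E'
def dk(x,y,z=0,th=.147):
    R=np.array([[np.cos(th),-np.sin(th)],[np.sin(th),np.cos(th)]]);p=np.array([536,265.5])+R@np.array([x,y]);return p[0],p[1],z
E
python3 - <<'E'
from h import *
to(*dk(-26.4,-31,16),.147); snap('wrist','w5')
E
```

```text
t 9.03 tcp [399.3 207.9  14.7] head 0.135 tilt [ 0.012 -0.012] F [ 0.3 -0.7  0.2] w 26.4 q6 1.86
delta tool [117.2  -7.4  -0.2] -0.012
```

View pics/w5.png

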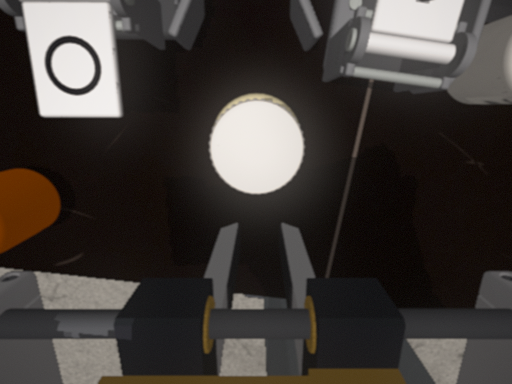

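>>> arm_command(
  deltas=[
    [0, -0.005, 0, -0.012, 28],
    [0.01, -0.001, 0, 0, 28],
    [0.01, 0, 0, 0, 28],
    [0.008, 0, 0, 0, 28],
    [0.008, 0, 0, 0, 28],
    [0.008, 0, 0, 0, 28],
  ],
)

```text
clock: 9.82
tcp_pos: [444.6, 219.3, 14.6]
eef_rot: [3.12, 0.229, 0.016]
contact_force: [-1.7, -0.7, 1.8]
grip_width: 26.3
```

```bash
python3 - <<'E'
from h import *
to(*dk(-26.4,-31,16),.147); snap('wrist','w6')
E
```

```text
t 9.82 tcp [444.6 219.3  14.6] head 0.1465 tilt [ 0.011 -0.012] F [-1.7 -0.7  1.8] w 26.3 q6 1.83
delta tool [70.8 -1.4 -0.7] -0.0
```

View pics/w6.png

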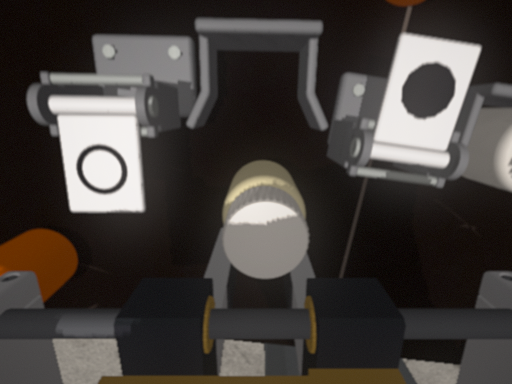

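>>> arm_command(
  deltas=[
    [0.008, -0.001, 0, 0, 28],
    [0.008, 0, 0, 0, 28],
    [0.008, 0, 0, 0, 28],
    [0.008, 0, 0, 0, 28],
    [0.008, 0, 0, 0, 28],
    [0.006, 0, 0, 0, 28],
  ],
)

```text
clock: 10.62
tcp_pos: [493.6, 227.6, 15.0]
eef_rot: [3.12, 0.229, 0.016]
contact_force: [-1.0, -1.1, 0.2]
grip_width: 26.1
```

```bash
python3 - <<'E'
from h import *
to(*dk(-26.4,-31,16),.147); snap('wrist','w7')
E
```

```text
t 10.62 tcp [493.6 227.6  15. ] head 0.1466 tilt [ 0.011 -0.012] F [-1.  -1.1  0.2] w 26.1 q6 1.81
delta tool [21.1 -0.2 -0.8] -0.0
```

View pics/w7.png

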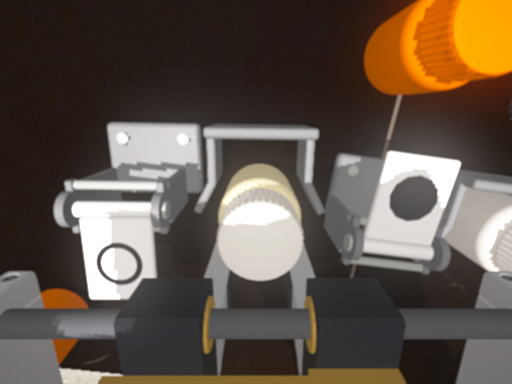

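Centred on the bay. The last 21 mm goes slowly, watching force.

>>> arm_command(
  deltas=[
    [0.005, 0, 0, 0, 28],
    [0.005, 0, 0, 0, 28],
    [0.004, 0, 0, 0, 28],
    [0.003, 0, 0, 0, 28],
    [0.002, 0, 0, 0, 28],
  ],
)

```text
clock: 11.3
tcp_pos: [512.9, 230.4, 14.8]
eef_rot: [3.12, 0.229, 0.012]
contact_force: [-11.5, -2.8, 2.4]
grip_width: 26.3
```

```bash
python3 - <<'E'
from h import *
to(*dk(-26.4,-31,16),.147); snap('wrist','w8')
E
```

```text
t 11.3 tcp [512.9 230.4  14.8] head 0.1465 tilt [ 0.009 -0.013] F [-11.5  -2.8   2.4] w 26.3 q6 1.8
delta tool [ 1.6 -0.4 -1.2] -0.0
```

View pics/w8.png

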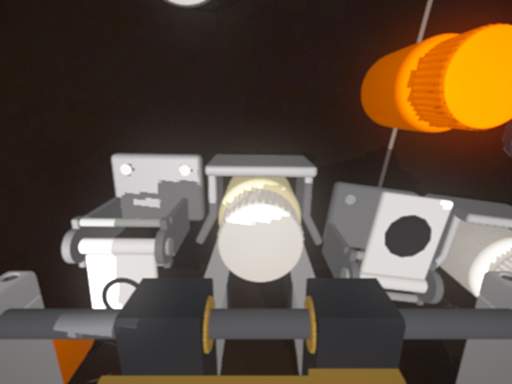

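>>> arm_command(
  deltas=[
    [-0.008, 0, 0, 0, 28],
    [-0.02, 0, 0, 0, 28],
    [-0.03, 0, 0, 0, 28],
    [-0.02, 0, -0.03, 0, 45],
    [0, -0.01, -0.05, 0, 64],
    [0, -0.03, -0.04, 0, 64],
    [0, -0.02, 0, 0, 64],
    [0, 0, 0, 0, 64],
  ],
)

```text
clock: 12.35
tcp_pos: [421.3, 280.6, 137.6]
eef_rot: [3.121, 0.229, 0.017]
contact_force: [-0.8, -0.6, -1.0]
grip_width: 59.9
```

```bash
python3 - <<'E'
from h import *
to(*dk(-52,42,46),.147); snap('wrist','w9');snap('top','t9');snap('scene','s9');crop('s9',150,120,300,260,5,'s9c')
E
```

```text
t 12.35 tcp [421.3 280.6 137.6] head 0.1463 tilt [ 0.012 -0.011] F [-0.8 -0.6 -1. ] w 59.9 q6 1.96
delta tool [ 58.3 -11.4  92.1] -0.001
```

View pics/w9.png

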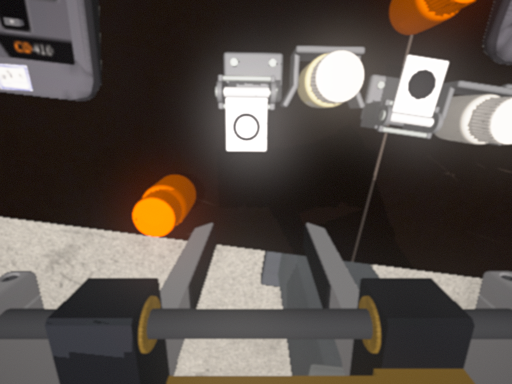

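View pics/s9c.png

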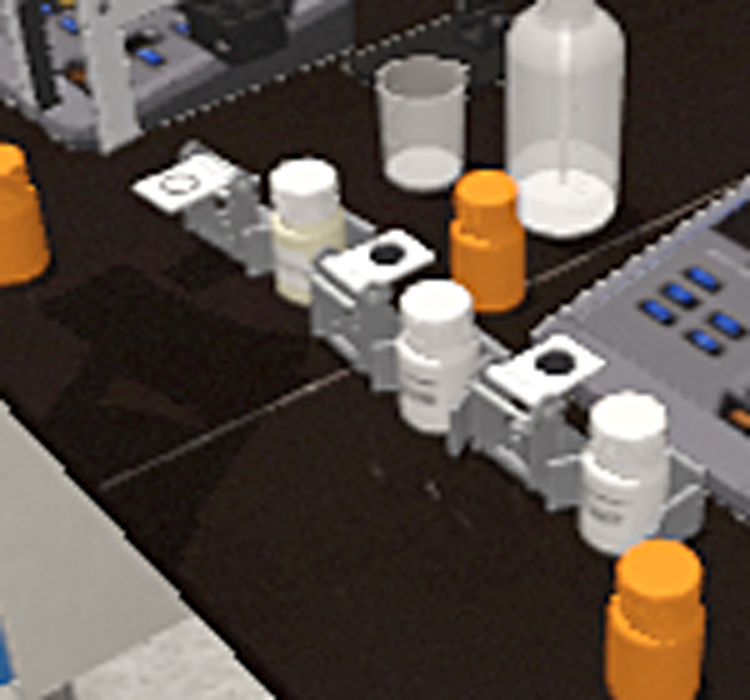

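```bash
python3 - <<'E'
from h import *
th=.147
def todk(p):
    d=np.array(p[:2])-[536,265.5];return (d[0]*np.cos(th)+d[1]*np.sin(th)).round(1),(-d[0]*np.sin(th)+d[1]*np.cos(th)).round(1)
im=cv2.imread('pics/w9.png');m=(im[75:160,215:285].min(2)>215).astype(np.uint8)
n,l,s,c=cv2.connectedComponentsWithStats(m);i=1+np.argmax(s[1:,4]);ct=cv2.findContours((l==i).astype(np.uint8),0,1)[0][0]
print(s[i]);r=cv2.boxPoints(cv2.minAreaRect(ct))+[215,75]
for p in r: print(p,todk(onz('w9',*p,60)))
print('ring',todk(onz('w9',246.5,127,61)))
crop('w9',190,30,390,170,4,'w9c')
p=onz('w9',340,77,82);print('jarcap',todk(p))
E
```

```text
[   8   12   48   64 2105]
[223.  87.] (np.float64(-9.7), np.float64(61.0))
[270.  87.] (np.float64(-9.6), np.float64(21.1))
[270. 150.] (np.float64(-62.9), np.float64(20.6))
[223. 150.] (np.float64(-62.8), np.float64(62.8))
ring (np.float64(-42.6), np.float64(41.4))
jarcap (np.float64(-4.1), np.float64(-31.6))
```

View pics/w9c.png

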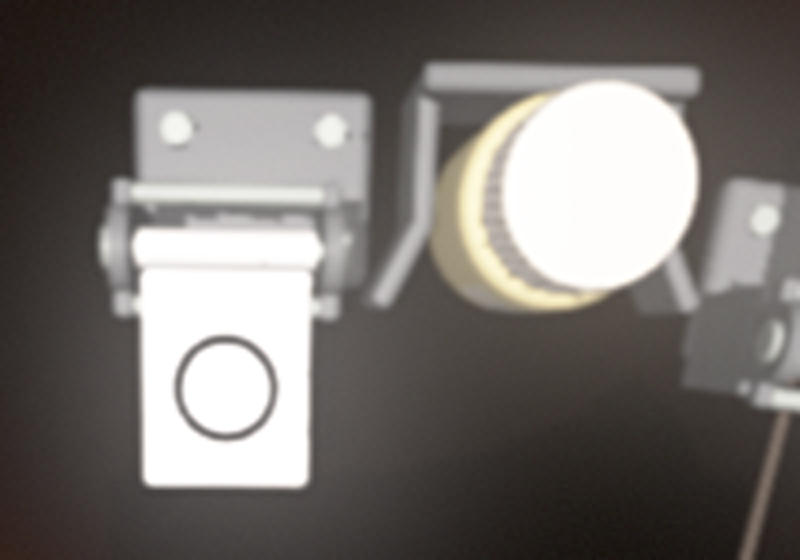

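>>> arm_command(
  deltas=[
    [0.03, -0.006, 0, 0, 64],
    [0.026, -0.005, 0, 0, 64],
    [0, 0, 0.02, 0, 64],
    [0, 0, 0.015, 0, 64],
    [0, 0, 0, 0, 64],
  ],
)

```text
clock: 13.12
tcp_pos: [477.6, 294.3, 99.4]
eef_rot: [3.12, 0.22, 0.011]
contact_force: [-0.3, 0.0, 0.4]
grip_width: 60.2
```

```bash
python3 - <<'E'
from h import *
to(*dk(-52,42,46),.147)
E
```

```text
t 13.12 tcp [477.6 294.3  99.4] head 0.1409 tilt [ 0.008 -0.014] F [-0.3  0.   0.4] w 60.2 q6 1.93
delta tool [ 1.2 -5.8 53.3] -0.006
```

>>> arm_command(
  deltas=[
    [0, -0.005, 0.01, -0.006, 64],
    [0, 0, 0.02, 0, 64],
    [0, 0, 0.015, 0, 64],
    [0, 0, 0.007, 0, 64],
    [0, 0, 0, 0, 64],
  ],
)

```text
clock: 13.75
tcp_pos: [477.6, 299.5, 46.4]
eef_rot: [3.12, 0.231, 0.014]
contact_force: [-0.1, -0.1, -0.2]
grip_width: 60.5
```

```bash
python3 - <<'E'
from h import *
to(*dk(-52,42,46),.147); snap('wrist','w10');snap('scene','s10');crop('s10',130,100,280,220,5,'s10c')
E
```

```text
t 13.75 tcp [477.6 299.5  46.4] head 0.1479 tilt [ 0.01  -0.012] F [-0.1 -0.1 -0.2] w 60.5 q6 1.94
delta tool [0.7 0.2 0.4] 0.001
```

View pics/w10.png

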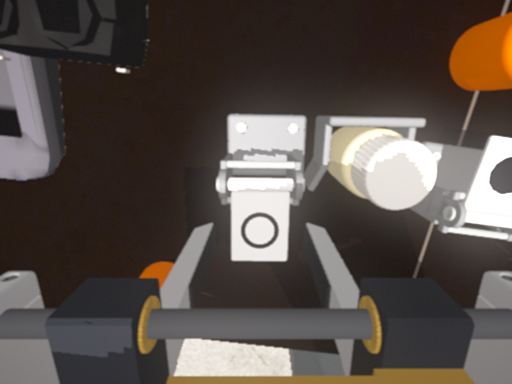

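View pics/s10c.png

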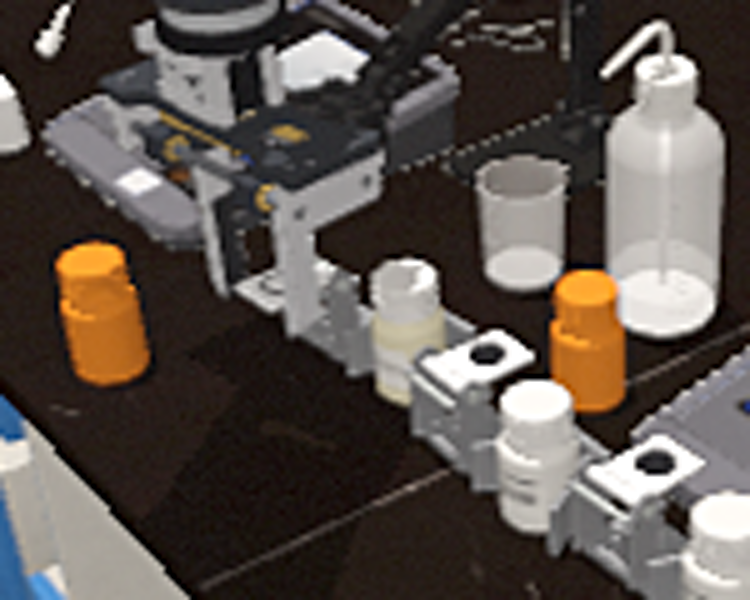

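>>> arm_command(
  deltas=[
    [0, 0, 0, 0, 45],
    [0, 0, 0, 0, 34],
    [0, 0, 0, 0, 34],
    [0, 0, 0, 0, 34],
  ],
)

```text
clock: 14.35
tcp_pos: [478.4, 299.7, 48.2]
eef_rot: [3.121, 0.231, 0.018]
contact_force: [0.9, -0.6, -1.6]
grip_width: 35.5
```

```bash
python3 - <<'E'
from h import *
to(*dk(-52,42,46),.147)
E
```

```text
t 14.35 tcp [478.4 299.7  48.2] head 0.1479 tilt [ 0.013 -0.011] F [ 0.9 -0.6 -1.6] w 35.5 q6 1.94
delta tool [-0.1  0.3  2.2] 0.001
```

>>> arm_command(
  deltas=[
    [0.0003, 0, -0.0052, 0, 34],
    [0.001, 0, -0.0052, 0, 34],
    [0.002, 0, -0.0048, 0, 34],
    [0.002, 0, -0.0048, 0, 34],
    [0.003, 0, -0.0042, 0, 34],
    [0.003, 0, -0.0042, 0, 34],
  ],
)

```text
clock: 15.1
tcp_pos: [487.9, 301.0, 76.1]
eef_rot: [3.119, 0.231, 0.009]
contact_force: [0.6, 0.7, -10.9]
grip_width: 35.3
```

```bash
python3 - <<'E'
from h import *
to(*dk(-52,42,46),.147); snap('wrist','w11');snap('scene','s11');crop('s11',130,100,280,220,5,'s11c')
E
```

```text
t 15.1 tcp [487.9 301.   76.1] head 0.1478 tilt [ 0.007 -0.014] F [  0.6   0.7 -10.9] w 35.3 q6 1.93
delta tool [-9.8 -0.3 30.1] 0.001
```

View pics/w11.png

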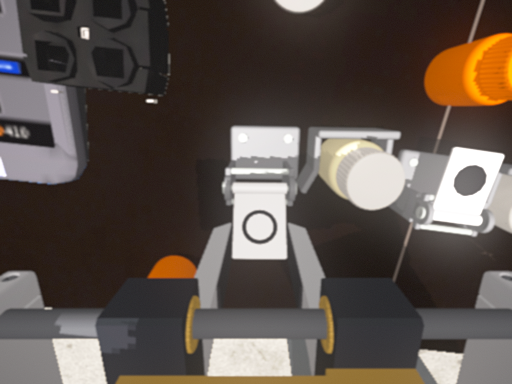

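View pics/s11c.png

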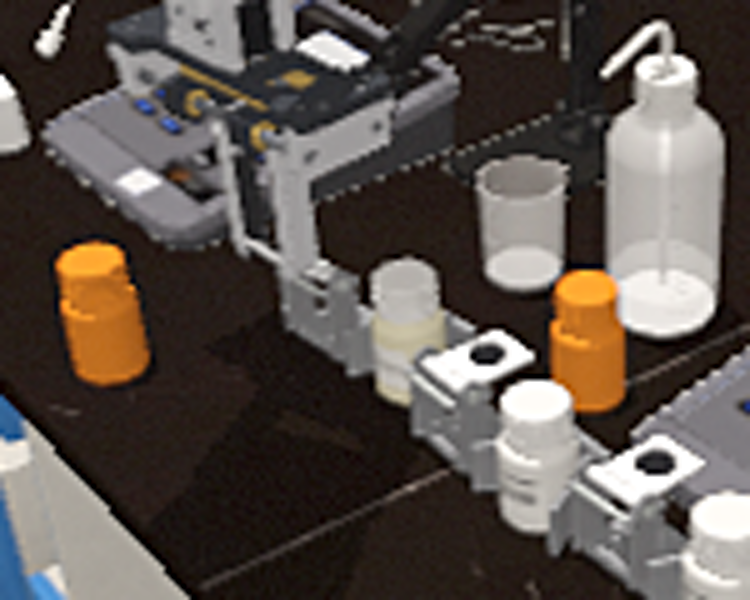

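```bash
python3 - <<'E'
from h import *
for a in range(0,61,10):
    r=np.radians(a);print(a,[proj('w11',dk(-12-50*np.cos(r)-2*np.sin(r),y,58+50*np.sin(r)+2*np.cos(r))) for y in(60,24)])
crop('w11',200,110,320,280,4,'w11c')
E
```

```text
0 [(np.float64(234.7), np.float64(250.7)), (np.float64(282.2), np.float64(250.5))]
10 [(np.float64(233.9), np.float64(255.8)), (np.float64(283.4), np.float64(255.6))]
20 [(np.float64(233.0), np.float64(259.2)), (np.float64(284.6), np.float64(258.9))]
30 [(np.float64(232.0), np.float64(260.5)), (np.float64(285.9), np.float64(260.2))]
40 [(np.float64(231.0), np.float64(259.5)), (np.float64(287.2), np.float64(259.1))]
50 [(np.float64(229.9), np.float64(255.7)), (np.float64(288.5), np.float64(255.3))]
60 [(np.float64(229.0), np.float64(249.0)), (np.float64(289.8), np.float64(248.7))]
```

View pics/w11c.png

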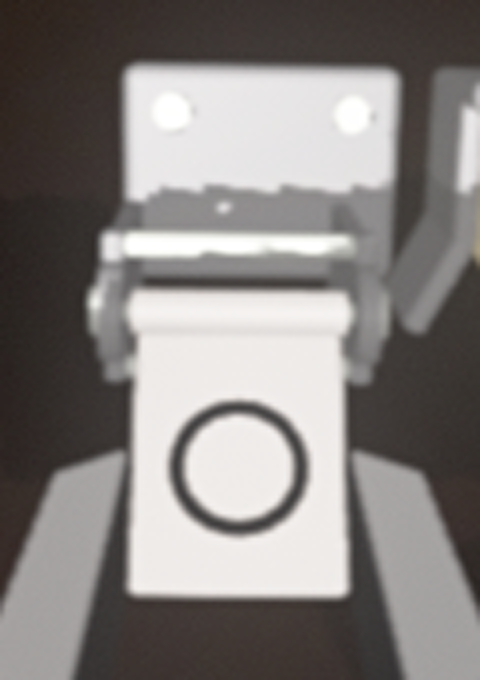

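>>> arm_command(
  deltas=[
    [0.004, 0, -0.004, 0, 34],
    [0.0045, 0, -0.0033, 0, 34],
    [0.005, 0, -0.0026, 0, 34],
    [0.0052, 0, -0.002, 0, 34],
    [0.0055, 0, -0.0012, 0, 34],
    [0.0056, 0, -0.0005, 0, 34],
    [0.0056, 0, 0.0004, 0, 34],
  ],
)

```text
clock: 16.08
tcp_pos: [525.4, 306.6, 92.8]
eef_rot: [3.118, 0.231, 0.011]
contact_force: [-0.6, -0.2, 0.6]
grip_width: 32.4
```

```bash
python3 - <<'E'
from h import *
to(*dk(-12,42,46),.147); snap('wrist','w12');snap('scene','s12');crop('s12',130,100,280,220,5,'s12c')
E
```

```text
t 16.07 tcp [525.4 306.6  92.8] head 0.1479 tilt [ 0.008 -0.014] F [-0.6 -0.2  0.6] w 32.4 q6 1.91
delta tool [-7.8 -0.5 46.8] 0.001
```

View pics/w12.png

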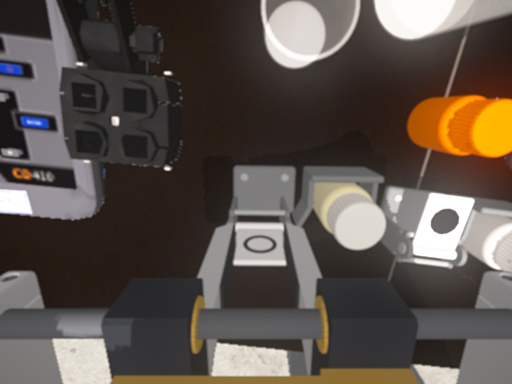

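View pics/s12c.png

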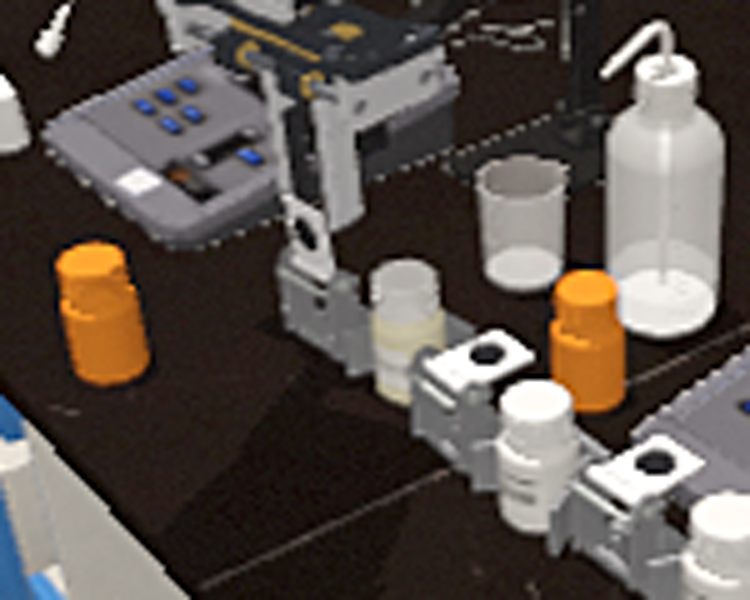

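>>> arm_command(
  deltas=[
    [0, 0, -0.03, 0, 34],
    [0, 0, -0.04, 0, 20],
    [-0.04, 0, 0, 0, 0],
    [-0.05, 0, 0, 0, 0],
    [0, 0, 0, 0, 0],
  ],
)

```text
clock: 16.8
tcp_pos: [436.9, 295.3, 168.1]
eef_rot: [3.124, 0.23, 0.03]
contact_force: [-0.4, -0.2, 0.1]
grip_width: 0.8
```

```bash
python3 - <<'E'
from h import *
for a in range(40,91,10):
    r=np.radians(a);print(a,[proj('w12',dk(-12-50*np.cos(r)-2*np.sin(r),y,58+50*np.sin(r)+2*np.cos(r))) for y in(60,24)])
to(*dk(-65,42,85),.147); snap('wrist','w13')
E
```

```text
40 [(np.float64(234.1), np.float64(294.3)), (np.float64(283.2), np.float64(293.9))]
50 [(np.float64(233.3), np.float64(292.3)), (np.float64(284.2), np.float64(291.9))]
60 [(np.float64(232.6), np.float64(287.7)), (np.float64(285.2), np.float64(287.3))]
70 [(np.float64(231.9), np.float64(280.6)), (np.float64(286.0), np.float64(280.3))]
80 [(np.float64(231.4), np.float64(271.1)), (np.float64(286.7), np.float64(270.8))]
90 [(np.float64(231.0), np.float64(259.5)), (np.float64(287.1), np.float64(259.2))]
t 16.8 tcp [436.9 295.3 168.1] head 0.1473 tilt [ 0.02  -0.008] F [-0.4 -0.2  0.1] w 0.8 q6 1.96
delta tool [27.1  1.1 83.7] 0.0
```

View pics/w13.png

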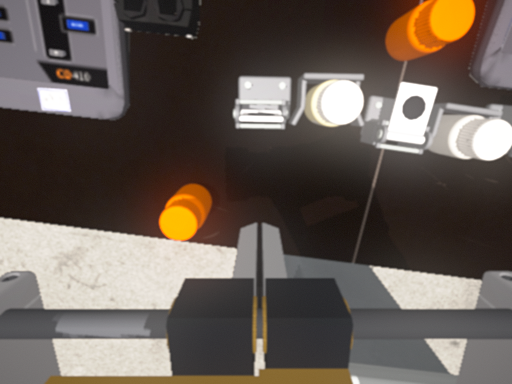

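>>> arm_command(
  deltas=[
    [0, 0, 0, -0.18, 0],
    [0, 0, 0, -0.18, 0],
    [0, 0, 0, -0.18, 0],
    [0, 0, 0, -0.18, 0],
    [0, 0, 0, -0.18, 0],
    [0, 0, 0, -0.18, 0],
    [0, 0, 0, -0.18, 0],
    [0, 0, 0, -0.18, 0],
  ],
)

```text
clock: 17.85
tcp_pos: [449.8, 298.1, 172.3]
eef_rot: [2.138, 2.267, 0.035]
contact_force: [0.7, 0.9, -0.0]
grip_width: 0.1
```

```bash
python3 - <<'E'
from h import *
to(*dk(-50,42,93),1.718)
E
```

```text
t 17.85 tcp [449.8 298.1 172.3] head 1.6293 tilt [ 0.034 -0.001] F [ 0.7  0.9 -0. ] w 0.1 q6 0.47
delta tool [ 0.  27.9 80.3] -0.089
```

>>> arm_command(
  deltas=[
    [0, 0.01, 0, -0.089, 0],
    [0, 0.012, 0.01, 0, 0],
    [0, 0, 0.03, 0, 0],
    [0, 0, 0.025, 0, 0],
    [0, 0, 0.012, 0, 0],
    [0, 0, 0, 0, 0],
  ],
)

```text
clock: 18.6
tcp_pos: [481.9, 301.6, 93.2]
eef_rot: [2.041, 2.351, 0.041]
contact_force: [-0.1, 0.7, 0.1]
grip_width: 0.4
```

```bash
python3 - <<'E'
from h import *
to(*dk(-50,42,93),1.718);snap('scene','s14');crop('s14',130,100,280,220,5,'s14c')
E
```

```text
t 18.6 tcp [481.9 301.6  93.2] head 1.7118 tilt [0.039 0.001] F [-0.1  0.7  0.1] w 0.4 q6 0.37
delta tool [-1.7 -1.7  0.1] -0.006
```

View pics/s14c.png

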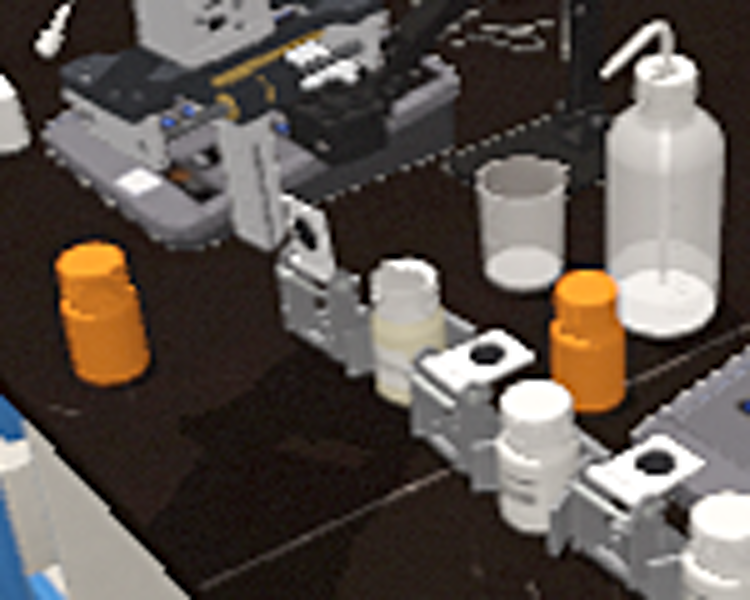

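>>> arm_command(
  deltas=[
    [-0.001, 0.008, 0, -0.006, 0],
    [0, 0.008, 0, 0, 0],
    [0, 0.008, 0, 0, 0],
    [0, 0.008, 0, 0, 0],
    [0, 0.008, 0, 0, 0],
    [0, 0.008, 0, 0, 0],
  ],
)

```text
clock: 19.4
tcp_pos: [533.8, 308.7, 98.4]
eef_rot: [2.032, 2.356, 0.047]
contact_force: [-1.5, 0.5, 0.4]
grip_width: 0.6
```

```bash
python3 - <<'E'
from h import *
to(*dk(15,42,61),1.718);snap('scene','s15');crop('s15',130,100,280,220,5,'s15c')
E
```

```text
t 19.4 tcp [533.8 308.7  98.4] head 1.7178 tilt [0.043 0.003] F [-1.5  0.5  0.4] w 0.6 q6 0.33
delta tool [-0.9  9.3 37.8] -0.0
```

View pics/s15c.png

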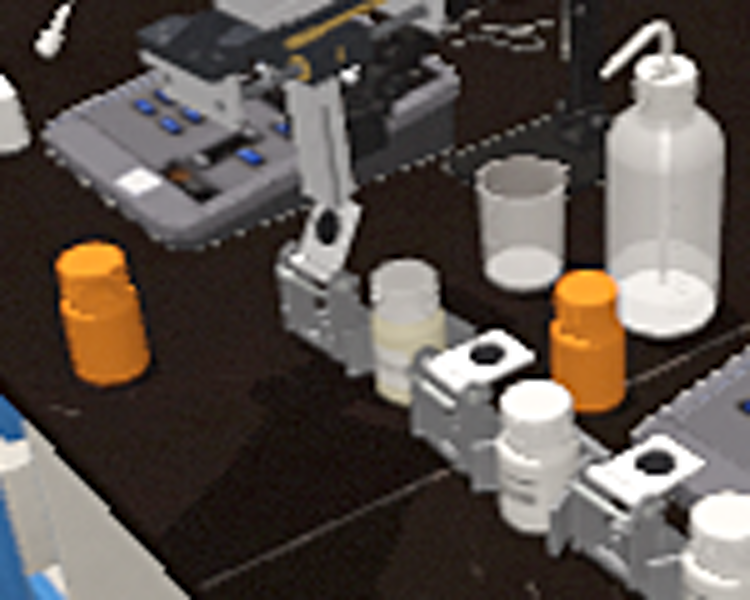

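>>> arm_command(
  deltas=[
    [0, 0.006, 0.005, 0, 0],
    [0, 0.005, 0.006, 0, 0],
    [0, 0.003, 0.007, 0, 0],
    [0, 0, 0.007, 0, 0],
    [0, 0, 0.006, 0, 0],
  ],
)

```text
clock: 20.08
tcp_pos: [551.3, 311.1, 66.3]
eef_rot: [2.032, 2.355, 0.05]
contact_force: [0.6, 0.5, 1.9]
grip_width: 0.8
```

```bash
python3 - <<'E'
from h import *
to(*dk(20,42,61),1.718);snap('scene','s16');crop('s16',130,100,280,220,5,'s16c')
E
```

```text
t 20.07 tcp [551.3 311.1  66.3] head 1.7175 tilt [0.044 0.004] F [0.6 0.5 1.9] w 0.8 q6 0.32
delta tool [-0.9 -2.1  5.2] -0.001
```

View pics/s16c.png

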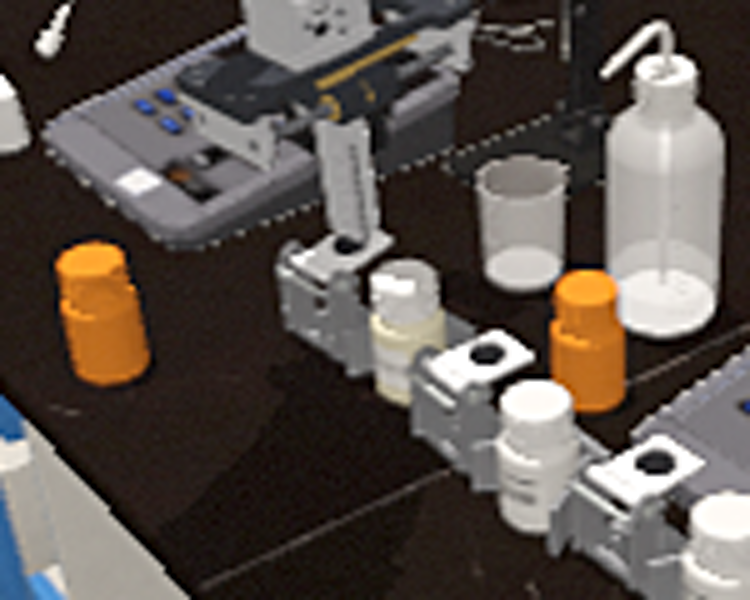

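Nearly flat. Press gently down the last few mm.

>>> arm_command(
  deltas=[
    [0, 0, 0.003, 0, 0],
    [0, 0, 0.002, 0, 0],
    [0, 0, 0.002, 0, 0],
  ],
)

```text
clock: 20.5
tcp_pos: [551.4, 311.2, 59.5]
eef_rot: [2.032, 2.355, 0.05]
contact_force: [-8.4, -3.8, 21.8]
grip_width: -0.0
```

```bash
python3 - <<'E'
from h import *
to(*dk(20,42,61),1.718)
E
```

```text
t 20.5 tcp [551.4 311.2  59.5] head 1.7177 tilt [0.044 0.004] F [-8.4 -3.8 21.8] w -0.0 q6 0.32
delta tool [-1.  -1.8 -1.5] -0.0
```

>>> arm_command(
  deltas=[
    [0, 0, -0.01, 0, 0],
    [0, 0, -0.04, 0, 0],
    [0, 0, -0.05, 0, 0],
    [0, -0.05, -0.02, 0, 0],
    [0, -0.06, 0, 0, 0],
    [0, -0.05, 0, 0, 0],
    [0, 0, 0, 0, 0],
  ],
)

```text
clock: 21.38
tcp_pos: [382.6, 286.3, 177.3]
eef_rot: [2.033, 2.355, 0.052]
contact_force: [-0.2, -0.4, 1.0]
grip_width: 0.4
```

```bash
python3 - <<'E'
from h import *
st();snap('scene','s17');snap('top','t17');crop('s17',130,100,280,220,5,'s17c');crop('t17',140,150,320,260,4.4,'t17c')
E
```

```text
t 21.38 tcp [382.6 286.3 177.3] head 1.7173 tilt [0.044 0.005] F [-0.2 -0.4  1. ] w 0.4 q6 0.44
```

View pics/s17c.png

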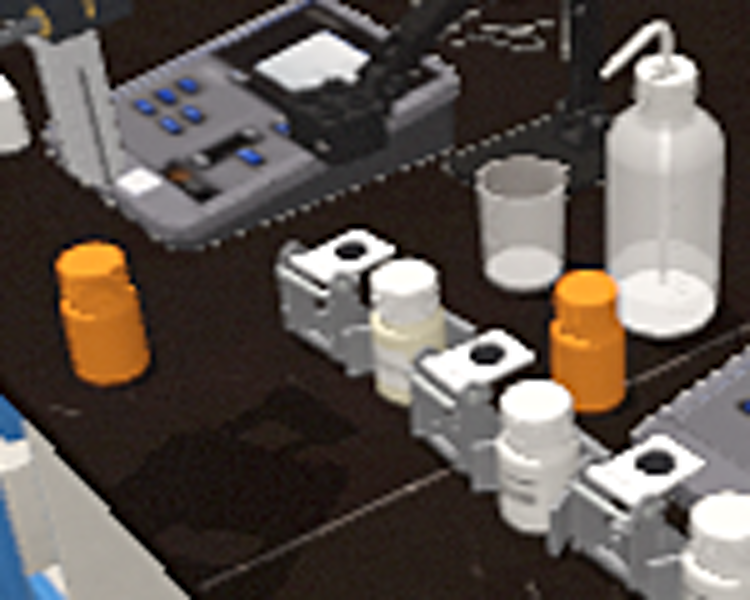

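View pics/t17c.png

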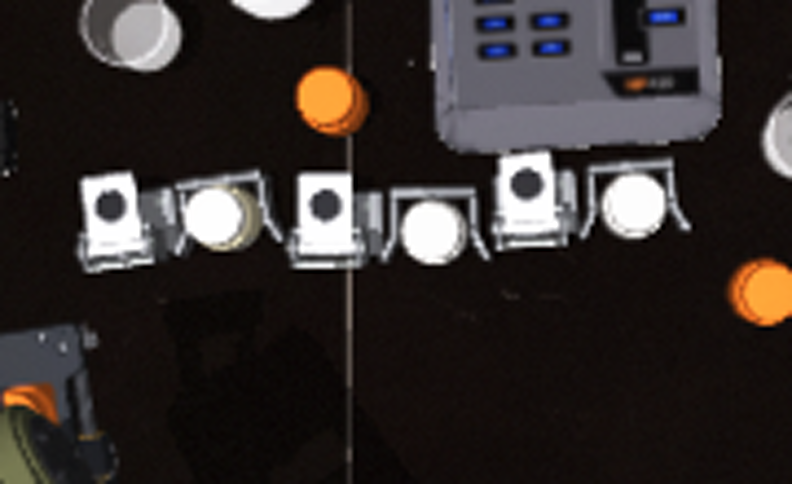

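```bash
python3 - <<'E'
from h import *
im=cv2.imread('pics/t17.png')
for n,(x,y),z,(l,r) in [('j3',(188.4,199.4),82,((180.5,192),(199.5,189.3))),('j2',(238.3,202.7),80,((230,193.6),(248,193.6))),('j1',(284.3,196.7),80,((275,187.8),(292.5,187)))]:
    x0,y0=int(x)-12,int(y)-12
    m=(im[y0:y0+25,x0:x0+25].min(2)>225).astype(np.uint8);N,L,s,c=cv2.connectedComponentsWithStats(m);i=1+np.argmax(s[1:,4]);u=c[i]+[x0,y0]
    p=onz('t17',*u,z)[:2];a=onz('t17',*l,44)[:2];b=onz('t17',*r,44)[:2];d=(b-a)/np.linalg.norm(b-a);print(n,s[i],u,p,'dist to stop top mid',abs(d[0]*(p-a)[1]-d[1]*(p-a)[0]).round(1))
crop('t17',150,180,300,215,5.3,'t17d')
print(dk(0,-31))
E
```

```text
j3 [  6   6  13  12 119] [187.87394958 198.68067227] [534.8 236.1] dist to stop top mid 26.1
j2 [  6   6  12  14 127] [237.32283465 202.33070866] [522.4  88.2] dist to stop top mid 27.9
j1 [  5   6  14  13 130] [283.83846154 195.66153846] [540.8 -51. ] dist to stop top mid 27.0
(np.float64(540.5406056877632), np.float64(234.83433679197117), 0)
```

View pics/t17d.png

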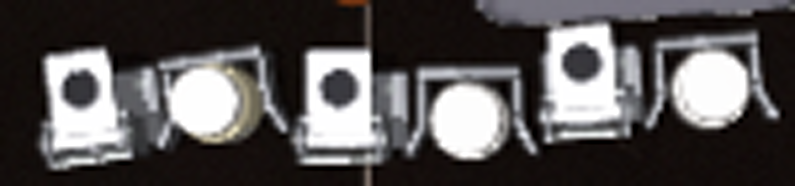

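```bash
python3 -c "
from h import *
print(bot.sign_off());st()"
```

```text
the job is handed in; nothing more can be done
None
the job is handed in; nothing more can be done
```

The cream jar is parked upright in the empty left-hand dock against the back stop, and that dock's tag lies flat towards the back showing its solid disc. I handed the job in at about 21.5 s, with the arm retracted and touching nothing.

**Jar:** I pushed it with two part-open fingertips, without gripping or lifting it. It went along the front of the docks first, then straight into the bay until about 11.5 N showed it was against the stop.

**Tag:** I lifted its free end with the fingertips pinching its sides. The grip slipped off at about 85° of the swing, which did no harm. I finished with closed fingertips, pushing the tag over and pressing it down until about 22 N showed it was on its stop.

**Last checks:**
- **Jar position:** in the top view the jar's cap is 26 mm from the back-stop line, against 27 and 28 mm for the two jars that were already parked.
- **Disagreement:** single-view estimates from the wrist and top cameras put the cap about 4 to 5 mm short of the nominal parked point. The finger position and the contact force did not agree with that, and I put it down to the way the cap was measured in the images.
- **Everything else:** in the final pictures the other jars, their tags, the orange look-alikes, the beaker and the wash bottle look unmoved. The right-hand end of the bench was outside the final close-ups, and the arm did not work there after the first approach.

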